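# Centre the acorn finial on the birdhouse crown

## Robot

A 6-joint arm with a two-finger parallel gripper is mounted at the origin on the work surface. World frame = base frame: x ahead of the robot, y to its left, z up, the work surface at z = 0. Lengths are in m, angles in rad, forces in N, time in s.
With the tool pointing down it reaches from about 0.35 to 0.975 m from the base axis. Payload 4.9 kg.
Tool frame: the origin (TCP) lies between the finger pads; the fingertips stand 17 mm ahead of it and the grasp point (between the pads) lies 2 mm behind it; y points along the fingers, x is the direction in which the jaws open and shut, and the axes are right-handed (so a half turn about y gives the same grasp; the last joint's range is limited). The gripper opens to 85 mm and grips with 20 to 120 N. Pads are 22 mm wide; open, the fingers measure 114 mm over their backs; the gripper's body (76 mm by 85 mm) begins 54 mm behind the grasp point. The pads swing forward as they close: fully open they stand 13 mm farther back than shut.
Start: joints at [-1.334, 0.053, 1.613, -0, 1.476, -0.119], TCP at [0.218, -0.586, 0.248] pointing down, gripper open.
Joint ranges: [-3.01, 3.01], [-1.01, 2.22], [0.06, 2.58], [-1.02, 4.17], [0.09, 2.62], [-3.14, 3.14]. Speed limits (rad/s): [2.57, 2.57, 3.14, 3.14, 3.14, 3.14].

## Interface

Orientations are given as [roll, pitch, yaw] about the fixed x, y, z axes, in that order (R = Rz(yaw) Ry(pitch) Rx(roll)).
In Python, from plant import monitor, grab_frame, r gives the robot as it stands. The module is installed in compiled form; this text tells all that it offers.
- The arm moves only by the shell command python3 -m crank 'ROWS'. ROWS is JSON, a list that holds one entry, the list of rows, each a list of 7 numbers: the gripper's target within -1 to 1 (shut at 1, half-way at 0, fully open at -1), then the shift along the world's x, y, z in mm, then the turn, a rotation vector about the world's x, y, z in degrees. In form: [[[claw, x, y, z, wx, wy, wz], ...]]. A call has 1 to 20 rows; each row shifts and turns the commanded pose from where the row before left it; what a row does not reach is not made up. A row lasts 1/12 s, in which the tool goes at most 41.7 mm and 7.16 degrees, less where a joint would pass 70% of its speed; a pose out of reach is approached as far as the arm can. A call with a gripper value outside its range is refused whole. The fingers move at their own pace and stop on an object; the grip force is fixed at half the most. Time passes only in rows, so rows that do not move let the fingers close. It gives the time, the measured TCP pose, the force and the opening at its end, in the units of the state.
- monitor.observe(): the state, without advancing time (a new reading comes with each control period).
- grab_frame(name): name is "side" or "top" or "wrist"; returns a dict with "color" (400x640x3 uint8, red, green, blue), "range_z" (400x640 float32, m along the optical axis (not along the pixel's ray), 0 where there is no reading), "K" (3x3 intrinsics, pixels), "dist" ([k1, k2, p1, p2, k3] as OpenCV has them; the pictures are not rectified), "R" (3x3) and "t" (3): a world point X has camera coordinates R X + t; the wrist camera has in their place "mount" (4x4, takes a point from camera to tool coordinates, whose origin is the TCP and whose axes are the tool frame's). Camera axes: x right, y down, z forward; pixel columns grow to the right and rows downward; lengths in m; the calibration is good to about 2 mm. A picture is of the moment at which its call begins: read the wrist's pose just before it.
- r.hand_in(): hands the job in, once; it reports no verdict.
The state is a dict: "time": time; "joint_pos": joint angles; "qd": joint speeds; "joint_torque": joint torques, N m; "ee_pos": TCP position; "tcp_rot": TCP orientation; "contact_force": force on the tool from outside, world axes, zero at the start; "ft_torque": the same for the moment, N m; "gripper_width": opening from 0.0 (shut) to 1.0 (fully open).
Only numpy, scipy, OpenCV 4.12 (cv2) and the standard library are available. Lean on these libraries where they do the work, as an engineer would, in place of code of your own. Each camera call takes 0.05 s, during which the arm holds its last target.

## Task

A copper acorn finial stands off-centre on the flat round crown on top of the white birdhouse. With light taps of the fingertips low on its side, push it over until it stands upright and centred inside the dark ring painted on the crown, clear of the ring all round; do not pinch it, lift it, tip it over or knock it off. Leave everything else where it is and finish with the gripper clear.

Things in the scene. Friction and masses are not known exactly. Their poses are not given: they have to be found in the camera images.
- finial_mid (a point): the copper acorn finial to centre: loose, 0.12 kg, top-heavy, 54 mm tall, round about its z (up). From its underside: foot 30 mm across to 2.5 mm; collar 38 mm across, its widest part, 2.5 to 7.5 mm up (push here: it slides; pushed high it tips); narrow neck; acorn 35 mm across at 20 to 30 mm, tapering to the tip. This point: on its axis, 27 mm above its underside. Starts 18 to 28 mm off centre
- crown (a point): centre of the crown's top face: a fixed level white disc 90 mm across, 190 mm above the bench and 10 mm above the roof ridge. A dark ring, 48 mm inner and 53 mm outer diameter, is painted round this point. The white gabled birdhouse (roof 155 x 165 mm) is screwed to a locked birch turntable 210 mm across. z up; -x is the entrance hole's side
- finial: the same finial to be centred (see finial_mid); origin at the centre of its underside
- spare_finial: a second copper acorn finial, the same shape as finial_mid's, 54 mm tall, 38 mm across, standing on the bench; bystander; origin at the centre of its underside
- guard_plate: stainless steel entrance guard plate, 60 x 60 x 4 mm with a 32 mm hole, flat on the bench; bystander; origin at the centre of its underside
- screw_tray: blue plastic screw tray, 90 x 120 x 30 mm; bystander; origin at the centre of its underside
- marking_gauge: boxwood marking gauge lying on the bench, beam 200 mm long along its y, 60 x 24 x 50 mm fence, brass thumbscrew on top to 64 mm; bystander; origin below the beam's middle
- drill: black battery drill standing on its battery, about 175 x 77 mm, 210 mm tall, chuck towards its -x; bystander; origin at the centre of its underside
- glue: white glue bottle, 56 mm across, 150 mm tall; bystander; origin at the centre of its underside
- hammer: hammer lying on the bench along its x; bystander; origin on its underside

How it is judged:
At the end, for the whole second after the job is handed in: The finial stands upright (within 0.06 rad) on the crown with its axis within 5 mm of the crown's centre, so that its collar lies inside the dark ring, and stays there through the last second (horizontal distance between finial_mid and crown below 0.005 m and angle between finial_mid's own z axis and vertical below 0.06 rad and z of finial_mid in the frame of crown between 0.023 and 0.03 m); the robot touches nothing.
It fails at once if the finial is tipped by more than 0.35 rad (angle between finial_mid's own z axis and vertical above 0.35 rad).
It fails at once if the finial is lifted more than 8 mm off the crown (z of finial_mid in the frame of crown above 0.035 m).
It fails at once if the finial is knocked off the crown (z of finial_mid in the frame of crown below 0.01 m).
It fails at once if the fingers press the finial with more than 12 N (a hard knock or a pinch) (contact force between the fingers and finial above 12 N).
It fails at once if a bystander (spare finial, guard plate, tray, gauge, drill, glue, hammer) is moved by more than 20 mm (distance of any of spare_finial, guard_plate, screw_tray, marking_gauge, drill, glue, hammer from where it was at the start of the episode above 0.02 m).
It also fails if it takes over 58 s, if anything falls off the work surface, if the arm or the gripper's body presses on something with over 40 N, if the wrist force passes 120 N, or if a joint passes its speed limit or range.

## Working session

There is one attempt and no reset: what is moved stays moved. The work goes in short steps, Python scripts to look and compute and a shell command to move; the robot and the scene stay as the last step left them, time stands still between calls to the robot, and variables do not carry over. Pictures are saved under pics/ and viewed, and the job is handed in when it is done.

```bash
mkdir -p pics
python3 - <<'E'
from plant import monitor, grab_frame, r
import cv2
s=monitor.observe(); print({k:s[k] for k in("time","ee_pos","tcp_rot","contact_force","gripper_width")})
for n in("side","top","wrist"):
    f=grab_frame(n); cv2.imwrite(f"pics/a_{n}.png",f["color"][:,:,::-1]); print(n,f["K"],f["dist"],f.get("R"),f.get("t"),f.get("mount"))
E
```

```text
{'time': 0.0, 'ee_pos': array([ 0.21757735, -0.58530283,  0.24709156]), 'tcp_rot': array([-1.5705871 ,  0.0019309 , -1.21500037]), 'contact_force': array([-0.61916479,  0.75489844,  0.57124991]), 'gripper_width': 1.0021184146352924}
side [[517.3772025    0.         316.4247516 ]
 [  0.         517.3772025  193.53156884]
 [  0.           0.           1.        ]] [-0.01594289  0.          0.          0.          0.        ] [[ 0.90538315 -0.42439037 -0.0131972 ]
 [-0.22676002 -0.45701846 -0.86006629]
 [ 0.35897249  0.78168212 -0.51001158]] [-0.49378312  0.29468148  1.29184074] None
top [[477.40699921   0.         325.81568049]
 [  0.         477.40699921 193.55124857]
 [  0.           0.           1.        ]] [-0.03403107  0.          0.          0.          0.        ] [[ 0.00362205 -0.99997402 -0.00623247]
 [-0.99292512 -0.00285666 -0.11870783]
 [ 0.11868694  0.00661834 -0.99290967]] [0.06782539 0.5891144  1.41554451] None
wrist [[276.44625799   0.         321.62027661]
 [  0.         276.44625799 200.49432216]
 [  0.           0.           1.        ]] [-0.03338266  0.          0.          0.          0.        ] None None [[ 9.99998682e-01  1.03195089e-04 -1.62049912e-03  3.88403958e-04]
 [ 1.57431749e-03 -3.06063208e-01  9.52009892e-01 -1.25291362e-01]
 [-3.97732413e-04 -9.52011188e-01 -3.06062967e-01  7.82459462e-02]
 [ 0.00000000e+00  0.00000000e+00  0.00000000e+00  1.00000000e+00]]
```

View pics/a_side.png

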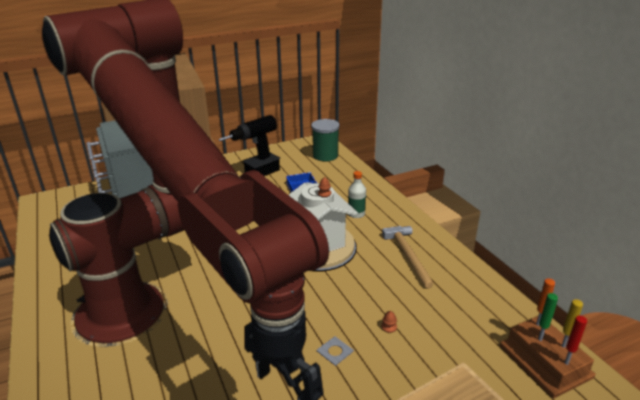

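View pics/a_top.png

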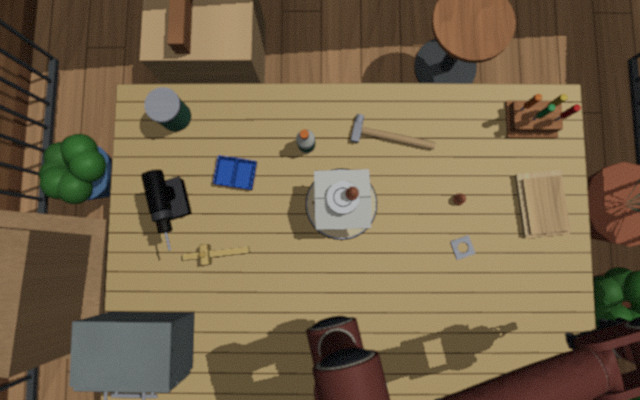

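View pics/a_wrist.png

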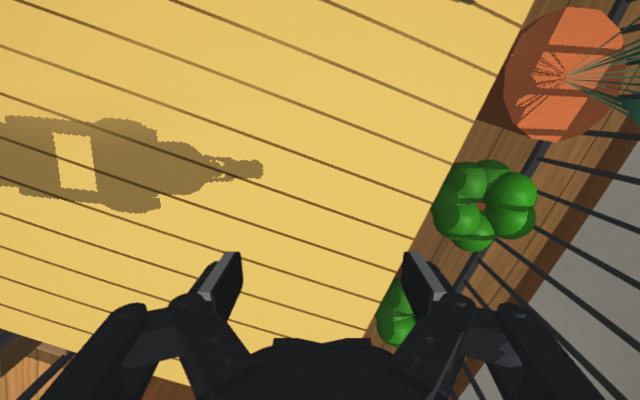

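```bash
cat > h.py <<'E'
import numpy as np, cv2
from plant import monitor, grab_frame, r
from scipy.spatial.transform import Rotation as Ro
def pose(f,s):
    if f.get("R") is not None: return np.array(f["R"]),np.array(f["t"])
    Rt=Ro.from_euler('xyz',s["tcp_rot"]).as_matrix(); M=np.array(f["mount"])
    Rc=Rt@M[:3,:3]; tc=Rt@M[:3,3]+s["ee_pos"]
    return Rc.T,-Rc.T@tc
def onz(f,s,px,z):
    R,t=pose(f,s); u=cv2.undistortPoints(np.array(px,float).reshape(-1,1,2),f["K"],f["dist"]).reshape(-1,2)
    C=-R.T@t; d=np.c_[u,np.ones(len(u))]@R
    return C+d*((z-C[2])/d[:,2])[:,None]
def proj(f,s,X):
    R,t=pose(f,s); return cv2.projectPoints(np.array(X,float).reshape(-1,3),cv2.Rodrigues(R)[0],t,f["K"],f["dist"])[0].reshape(-1,2)
def cloud(f,s):
    R,t=pose(f,s); z=f["range_z"]; v,u=np.indices(z.shape)
    p=cv2.undistortPoints(np.c_[u.ravel(),v.ravel()].astype(float).reshape(-1,1,2),f["K"],f["dist"]).reshape(-1,2)
    P=np.c_[p,np.ones(len(p))]*z.reshape(-1,1)
    return ((P-t)@R).reshape(z.shape+(3,))
def grab(n):
    s=monitor.observe(); return grab_frame(n),s
def crop(f,box,k,name):
    x0,y0,x1,y1=box
    cv2.imwrite("pics/"+name,cv2.resize(f["color"][y0:y1,x0:x1,::-1],None,fx=k,fy=k,interpolation=cv2.INTER_CUBIC))
E
python3 - <<'E'
from h import *
f,s=grab("top"); crop(f,(290,150,400,250),7,"b_top.png")
g,s2=grab("side"); crop(g,(270,150,390,250),6,"b_side.png")
np.set_printoptions(precision=3,suppress=True)
P=cloud(f,s)
for px in[(343,197),(353,193),(330,185),(235,172),(305,140),(460,199)]: print(px,P[px[1],px[0]])
m=(abs(P[...,2]-.19)<.006)&(P[...,0]>.3); v,u=np.where(m); print(len(u),P[m].mean(0),P[m].min(0),P[m].max(0))
E
```

```text
(343, 197) [0.561 0.022 0.19 ]
(353, 193) [ 0.566 -0.002  0.241]
(330, 185) [0.597 0.057 0.165]
(235, 172) [0.657 0.351 0.019]
(305, 140) [0.735 0.13  0.122]
(460, 199) [ 0.572 -0.334  0.051]
1242 [0.557 0.182 0.19 ] [ 0.301 -0.643  0.184] [0.855 0.957 0.196]
```

```bash
sleep 0
```

```text
(no output)
```

View pics/b_top.png

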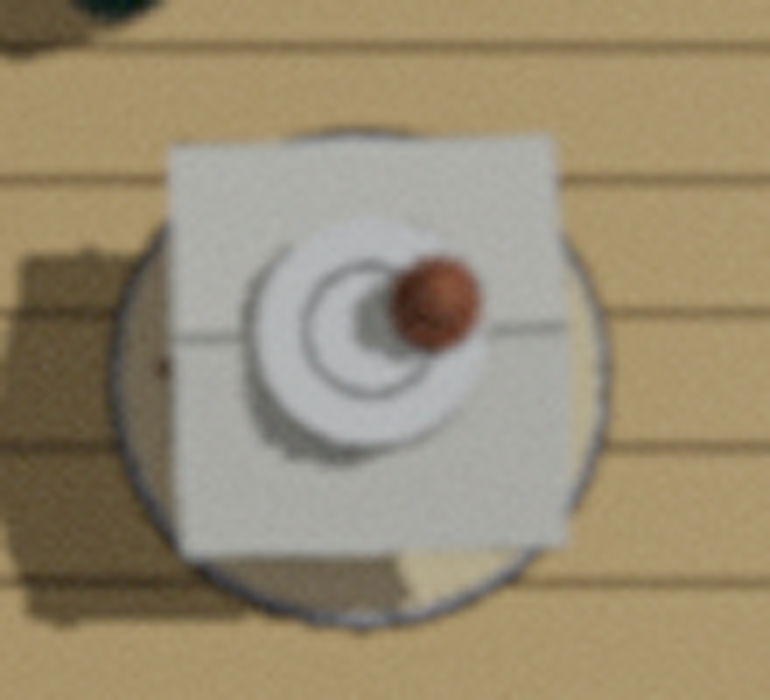

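View pics/b_side.png

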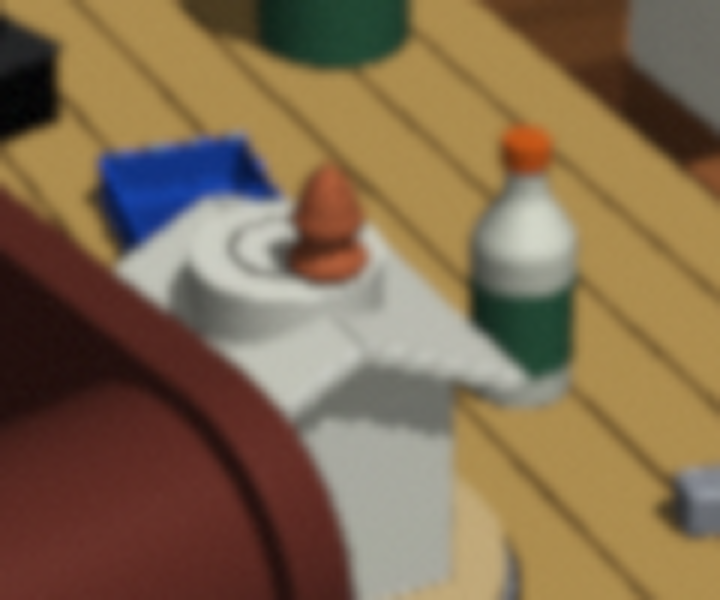

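Run:
```python
from h import *
np.set_printoptions(precision=4,suppress=True)
f,s=grab("top")
q=lambda x,y:(290+x/7-.43,150+y/7-.43)
print(onz(f,s,[q(371,330),q(371,332)],.19), onz(f,s,[q(436,305)],.215), onz(f,s,[q(256,332),q(487,332)],.19))
P=cloud(f,s); box=(abs(P[...,0]-.56)<.08)&(abs(P[...,1]-.01)<.08)
for lo,hi in((.186,.194),(.2,.25),(.21,.222)):
    m=box&(P[...,2]>lo)&(P[...,2]<hi); X=P[m]; print(len(X),X.mean(0),X.min(0),X.max(0))
m=box&(abs(P[...,2]-.19)<.004)
hull=cv2.minEnclosingCircle((P[m][:,:2]*1000).astype(np.float32)); print(hull)
g,s=grab("side"); P=cloud(g,s); box=(abs(P[...,0]-.56)<.08)&(abs(P[...,1]-.01)<.08)
col=g["color"].astype(int); cop=box&(col[...,0]-col[...,2]>40)
X=P[cop]; print(len(X),X.mean(0),X.min(0),X.max(0))
m=box&(abs(P[...,2]-.19)<.004)&~cop; print(cv2.minEnclosingCircle((P[m][:,:2]*1000).astype(np.float32)))
```

```text
[[0.5619 0.0233 0.19  ]
 [0.5611 0.0233 0.19  ]] [[ 0.5687 -0.0007  0.215 ]] [[ 0.561   0.0678  0.19  ]
 [ 0.5613 -0.0216  0.19  ]]
601 [0.5588 0.0298 0.1903] [ 0.5174 -0.0351  0.186 ] [0.6053 0.0682 0.194 ]
138 [0.5695 0.0006 0.2279] [ 0.5541 -0.0169  0.2009] [0.5877 0.0172 0.2481]
35 [0.5702 0.0011 0.219 ] [ 0.5553 -0.0169  0.2141] [0.5877 0.0151 0.2218]
((562.4651489257812, 16.75409507751465), 51.83652114868164)
500 [ 0.5857 -0.0326  0.0972] [ 0.4808 -0.0699 -0.0036] [0.6394 0.0644 0.2466]
((558.2890625, 21.742015838623047), 46.45844650268555)
```

```bash
python3 -m crank '[[[-1,0,0,25,0,0,0],[-1,5,8,25,0,0,0],[-1,12,20,25,0,0,0],[-1,18,30,0,0,0,0],[-1,18,30,0,0,0,0],[-1,18,30,0,0,0,0],[-1,18,30,0,0,0,0],[-1,18,30,0,0,0,0],[-1,18,30,0,0,0,0],[-1,18,30,0,0,0,0],[-1,18,30,0,0,0,0],[-1,18,30,0,0,0,0],[-1,18,30,0,0,0,0],[-1,18,30,0,0,0,0],[-1,18,30,0,0,0,0],[-1,18,30,0,0,0,0],[-1,10,18,0,0,0,0],[-1,4,6,0,0,0,0],[-1,0,0,0,0,0,0]]]'
```

```text
time: 1.93
ee_pos: [0.4832, -0.1426, 0.3233]
tcp_rot: [-1.571, -0.0, -1.212]
contact_force: [0.4, 0.1, -0.4]
gripper_width: 1.002
```

```bash
python3 -m crank '[[[-1,10,17,0,0,0,-1],[-1,17,28,0,0,0,-1],[-1,18,30,0,0,0,-1],[-1,18,30,0,0,0,0],[-1,14,22,0,0,0,0],[-1,7,11,0,0,0,0],[-1,2,4,0,0,0,0],[-1,0,0,0,0,0,0],[-1,0,0,0,0,0,0]]]'
python3 - <<'E'
from h import *
f,s=grab("wrist"); print(s["ee_pos"],s["tcp_rot"]); cv2.imwrite("pics/c_w.png",f["color"][:,:,::-1])
print("crown,finial base,top expected px",proj(f,s,[[.5613,.0233,.19],[.569,-.0005,.19],[.569,-.0005,.244]]))
T=Ro.from_euler('xyz',s["tcp_rot"]).as_matrix()
P=cloud(f,s); Q=(P-s["ee_pos"])@T
# fingers: near tool plane
m=(f["range_z"]>0)&(abs(Q[...,0])<.07)&(abs(Q[...,2])<.02)&(Q[...,1]>-.06)&(Q[...,1]<.03)
q=Q[m]; print(len(q),q.min(0),q.max(0))
for lo in np.arange(-.03,.025,.005):
    k=q[(q[:,1]>lo)&(q[:,1]<lo+.005)]
    if len(k): print(round(lo,3),len(k),"L",k[k[:,0]<0][:,0].min(initial=9),k[k[:,0]<0][:,0].max(initial=-9),"R",k[k[:,0]>0][:,0].min(initial=9),k[k[:,0]>0][:,0].max(initial=-9),"z",k[:,2].min(),k[:,2].max())
E
```

```text
time: 2.68
ee_pos: [0.5683, -0.0032, 0.3232]
tcp_rot: [-1.572, -0.001, -1.269]
contact_force: [0.2, -0.1, -0.2]
gripper_width: 1.002
[ 0.56832016 -0.00319897  0.32324069] [-1.57150573e+00 -5.44571388e-04 -1.26870556e+00]
crown,finial base,top expected px [[293.5272141  194.49896175]
 [319.15309508 194.22900284]
 [318.50130499 213.74199148]]
17216 [-0.0699991  -0.05999913 -0.01483207] [0.06999985 0.00478368 0.01788934]
-0.03 662 L -0.056158972246063595 -0.04188413395275171 R 0.042285506405684715 0.05660833727796618 z -0.00970744866899382 0.012136674181679923
-0.025 735 L -0.05639380759012716 -0.04182700906249936 R 0.042238297130972005 0.05682297969935922 z -0.011542224197075776 0.011826093568764606
-0.02 607 L -0.05631097594502895 -0.04181824514932656 R 0.04226727660306508 0.056453698265668165 z -0.011247773904262308 0.011675778011886915
-0.015 571 L -0.05627970004899808 -0.041940465021951916 R 0.04224606797318525 0.05649015802609893 z -0.011349670935253593 0.011477216998348012
-0.01 483 L -0.05602960236338859 -0.04185342339030642 R 0.04257983928685043 0.05657800654851583 z -0.011169419444438902 0.01154152195307349
-0.005 396 L -0.054761036075461754 -0.04186364586307272 R 0.042532834775217375 0.055061352245214544 z -0.011212304969580728 0.011403205308326154
0.0 165 L -0.04657435519209494 -0.04194529524435038 R 0.04262188758787521 0.05003752099093523 z -0.010016963365804703 0.01043729358726393
```

View pics/c_w.png

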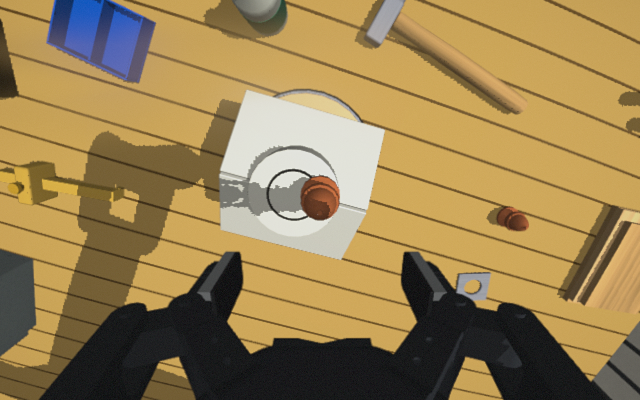

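Run:
```python
from h import *
np.set_printoptions(precision=4,suppress=True)
f,s=grab("wrist"); crop(f,(235,140,355,240),6,"d_w.png")
P=cloud(f,s); c=f["color"].astype(int)
box=(abs(P[...,0]-.565)<.06)&(abs(P[...,1]-.01)<.07)
cop=box&(c[...,0]-c[...,2]>25)&(P[...,2]>.185)
X=P[cop]; print(len(X),X.min(0),X.max(0))
for lo,hi in((.19,.2),(.208,.222),(.215,.235),(.235,.247)):
    k=X[(X[:,2]>lo)&(X[:,2]<hi)]; print(lo,len(k),k.mean(0),k.min(0),k.max(0))
m=box&~cop&(abs(P[...,2]-.19)<.005)
print(np.median(P[m][:,2]),cv2.minEnclosingCircle((P[m][:,:2]*1000).astype(np.float32)))
```

```text
2082 [ 0.5378 -0.0599  0.1885] [0.5983 0.0713 0.4018]
0.19 269 [0.5818 0.0023 0.1977] [ 0.5479 -0.019   0.1903] [0.589  0.0178 0.2   ]
0.208 322 [0.5778 0.0014 0.2185] [ 0.555  -0.0175  0.2141] [0.5873 0.0164 0.222 ]
0.215 746 [0.5766 0.001  0.225 ] [ 0.555  -0.0175  0.2151] [0.5873 0.0162 0.235 ]
0.235 368 [ 0.571  -0.0006  0.2381] [ 0.5615 -0.0098  0.235 ] [0.5803 0.0087 0.2456]
0.18989936327193824 ((560.55615234375, 23.73189353942871), 44.98888397216797)
```

View pics/d_w.png

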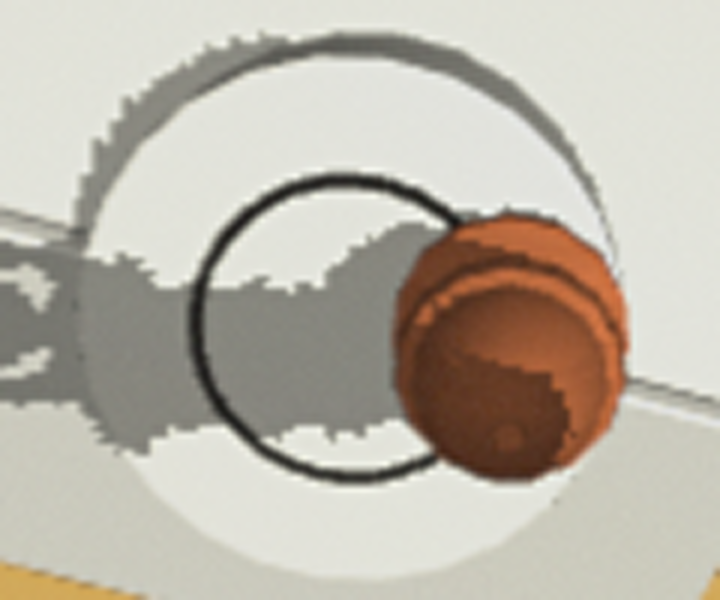

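```bash
python3 -m crank '[[[-1,2,2,0,0,0,2.5],[-1,0,0,0,0,0,2.5],[-1,0,0,-10,0,0,0],[-1,0,0,-15,0,0,0],[-1,0,0,-15,0,0,0],[-1,0,0,-15,0,0,0],[-1,0,0,-15,0,0,0],[-1,0,0,-15,0,0,0],[-1,0,0,-10,0,0,0],[-1,0,0,-5,0,0,0],[-1,0,0,0,0,0,0],[-1,0,0,0,0,0,0]]]'
python3 - <<'E'
from h import *
f,s=grab("wrist"); print(s["ee_pos"],s["tcp_rot"]); cv2.imwrite("pics/e_w.png",f["color"][:,:,::-1])
E
```

```text
time: 3.78
ee_pos: [0.5706, 0.0, 0.2232]
tcp_rot: [-1.571, 0.0, -1.181]
contact_force: [-0.7, -0.4, 0.3]
gripper_width: 1.0
[5.70623532e-01 2.05963163e-06 2.23172786e-01] [-1.57102579e+00  8.44627010e-05 -1.18056884e+00]
```

View pics/e_w.png

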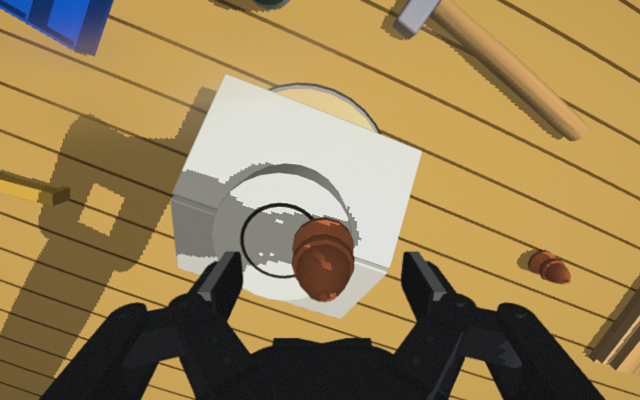

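```bash
python3 -m crank '[[[-1,0,0,-8,0,0,0],[-1,0,0,-8,0,0,0],[-1,0,0,-5,0,0,0],[-1,0,0,-3,0,0,0],[-1,0,0,0,0,0,0],[-1,0,0,0,0,0,0]]]'
python3 - <<'E'
from h import *
np.set_printoptions(precision=4,suppress=True)
f,s=grab("wrist"); print(s["ee_pos"],s["tcp_rot"]); cv2.imwrite("pics/f_w.png",f["color"][:,:,::-1])
T=Ro.from_euler('xyz',s["tcp_rot"]).as_matrix(); P=cloud(f,s); Q=(P-s["ee_pos"])@T; c=f["color"].astype(int)
cop=(c[...,0]-c[...,2]>25)&(P[...,2]>.188)&(abs(Q[...,0])<.04)&(abs(Q[...,2])<.04)
for lo,hi in((.19,.2),(.208,.222),(.235,.247)):
    k=P[cop&(P[...,2]>lo)&(P[...,2]<hi)];q=Q[cop&(P[...,2]>lo)&(P[...,2]<hi)]; print(lo,len(k),k.min(0),k.max(0),"tool",q.min(0),q.max(0))
E
```

```text
time: 4.33
ee_pos: [0.5706, 0.0002, 0.1989]
tcp_rot: [-1.571, 0.0, -1.18]
contact_force: [0.5, -0.3, 0.3]
gripper_width: 1.001
[0.5706 0.0002 0.1989] [-1.5714  0.0003 -1.1801]
0.19 1265 [ 0.5602 -0.0191  0.1907] [0.5893 0.0178 0.2   ] tool [-0.0181 -0.0011 -0.0042] [0.0194 0.0082 0.0183]
0.208 1335 [ 0.5585 -0.0174  0.2094] [0.5881 0.016  0.222 ] tool [-0.0157 -0.0231 -0.0075] [ 0.0173 -0.0105  0.0167]
0.235 1408 [ 0.561 -0.01   0.235] [0.5806 0.0086 0.2448] tool [-0.0084 -0.0459 -0.0097] [ 0.0102 -0.0361  0.0094]
```

View pics/f_w.png

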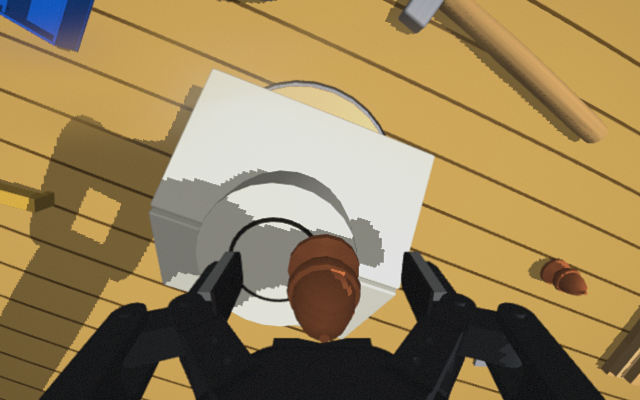

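```bash
python3 -m crank '[[[-1,-1.1,2.8,0,0,0,0],[-1,-1.1,2.8,0,0,0,0],[-1,-1.1,2.8,0,0,0,0],[-1,-1.1,2.8,0,0,0,0],[-1,-1.1,2.8,0,0,0,0],[-1,-0.5,1.2,0,0,0,0],[-1,-0.5,1.2,0,0,0,0],[-1,-0.5,1.2,0,0,0,0],[-1,-0.5,1.2,0,0,0,0],[-1,-0.5,1.2,0,0,0,0],[-1,-0.5,1.2,0,0,0,0],[-1,-0.5,1.2,0,0,0,0],[-1,-0.5,1.2,0,0,0,0],[-1,-0.5,1.2,0,0,0,0],[-1,-0.5,1.2,0,0,0,0],[-1,0,0,0,0,0,0]]]'
cat > look.py <<'E'
from h import *
import sys
np.set_printoptions(precision=4,suppress=True)
f,s=grab("wrist"); print(s["ee_pos"],s["tcp_rot"],s["contact_force"]); cv2.imwrite("pics/"+sys.argv[1],f["color"][:,:,::-1])
T=Ro.from_euler('xyz',s["tcp_rot"]).as_matrix(); P=cloud(f,s); Q=(P-s["ee_pos"])@T; c=f["color"].astype(int)
cop=(c[...,0]-c[...,2]>25)&(P[...,2]>.188)&(abs(P[...,0]-.565)<.05)&(abs(P[...,1]-.012)<.06)
from scipy.optimize import least_squares
for lo,hi in((.191,.199),(.21,.220),(.235,.247)):
    m=cop&(P[...,2]>lo)&(P[...,2]<hi)&(abs(Q[...,0])<.041); k=P[m];q=Q[m]
    if len(k): print(lo,len(k),"tool x mid/half",(q[:,0].min()+q[:,0].max())/2,np.ptp(q[:,0])/2,"tool z",q[:,2].min(),q[:,2].max())
    if lo>.23:  # tip: centroid
        r0=k[:,:2].mean(0); k=k[k[:,2]>.241]; print("tip",len(k),k.mean(0), "zmax",k[:,2].max())
    if lo==.21:
        k=P[cop&(P[...,2]>.212)&(P[...,2]<.2195)]
        r=least_squares(lambda p:np.hypot(k[:,0]-p[0],k[:,1]-p[1])-.0175,[.565,.01],loss='soft_l1',f_scale=.0005).x; print("acorn axis",r,"off crown",r-[.5606,.0237])
m=~cop&(abs(P[...,2]-.19)<.004)&(abs(P[...,0]-.5606)<.05)&(abs(P[...,1]-.0237)<.05)
print("crown fit",cv2.minEnclosingCircle((P[m][:,:2]*1000).astype(np.float32)))
E
python3 look.py g_w.png
```

```text
time: 5.72
ee_pos: [0.5601, 0.0264, 0.1993]
tcp_rot: [-1.571, 0.0, -1.18]
contact_force: [-0.3, -0.5, 0.5]
gripper_width: 0.998
[0.5601 0.0264 0.1993] [-1.5708  0.0001 -1.1799] [-0.2702 -0.4777  0.4857]
0.191 973 tool x mid/half 0.022999693155793904 0.0179353476046856 tool z -0.012104275339080369 0.017906075022694815
0.21 1131 tool x mid/half 0.023761801579229903 0.016576954444254787 tool z -0.011243172289316898 0.016309572952116696
acorn axis [0.5669 0.0029] off crown [ 0.0063 -0.0208]
0.235 1380 tool x mid/half 0.023576552790745036 0.009320875497280123 tool z -0.010242236243529663 0.008909871296629011
tip 158 [0.5688 0.0045 0.2428] zmax 0.24452785642643612
crown fit ((560.81298828125, 23.78227424621582), 45.02457809448242)
```

View pics/g_w.png

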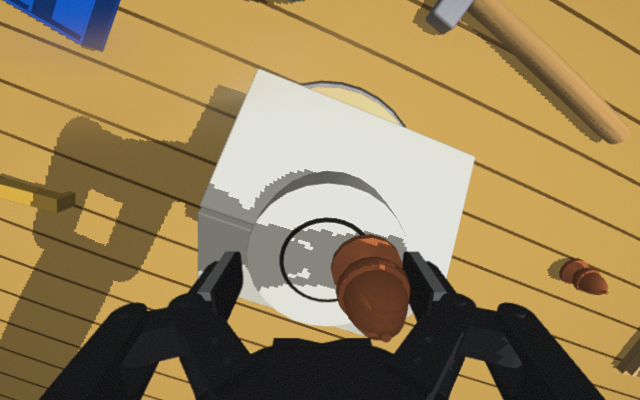

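```bash
python3 -m crank '[[[-1,-0.5,1.2,0,0,0,0],[-1,-0.5,1.2,0,0,0,0],[-1,-0.5,1.2,0,0,0,0],[-1,-0.5,1.2,0,0,0,0],[-1,-0.5,1.2,0,0,0,0],[-1,-0.5,1.2,0,0,0,0],[-1,-0.5,1.2,0,0,0,0],[-1,-0.5,1.2,0,0,0,0],[-1,-0.5,1.2,0,0,0,0],[-1,-0.5,1.2,0,0,0,0],[-1,-0.5,1.2,0,0,0,0],[-1,-0.5,1.2,0,0,0,0],[-1,-0.5,1.2,0,0,0,0],[-1,0,0,0,0,0,0]]]'
python3 look.py h_w.png
```

```text
time: 6.93
ee_pos: [0.5536, 0.042, 0.1993]
tcp_rot: [-1.571, 0.0, -1.18]
contact_force: [0.1, 0.4, -0.2]
gripper_width: 0.997
[0.5536 0.042  0.1993] [-1.5708  0.0002 -1.1799] [ 0.0696  0.4477 -0.2315]
0.191 970 tool x mid/half 0.02303930066429558 0.01795448579526202 tool z -0.010553085505465121 0.01811574134585536
0.21 1118 tool x mid/half 0.023465028111938718 0.016596363641846797 tool z -0.011207657833441593 0.016627663075880376
acorn axis [0.5604 0.0185] off crown [-0.0002 -0.0052]
0.235 1370 tool x mid/half 0.023727275067061987 0.009148816601511319 tool z -0.010133703346923017 0.00876148709038934
tip 152 [0.5623 0.0202 0.2428] zmax 0.24480752011622725
crown fit ((560.76904296875, 23.859445571899414), 45.18900680541992)
```

View pics/h_w.png

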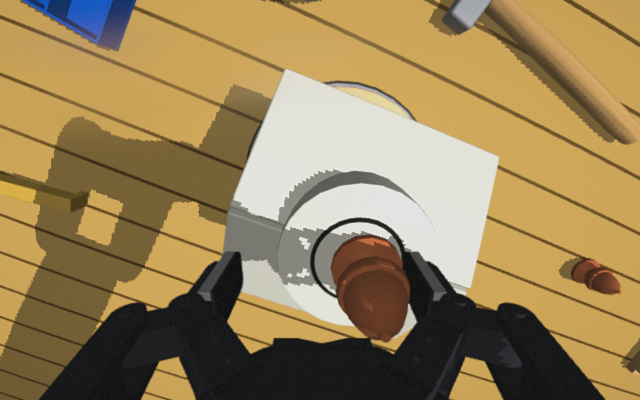

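```bash
python3 -m crank '[[[-1,-0.5,1.2,0,0,0,0],[-1,-0.5,1.2,0,0,0,0],[-1,-0.4,0.9,0,0,0,0],[-1,0,0,0,0,0,0],[-1,0.5,-1.2,0,0,0,0],[-1,1,-2.5,0,0,0,0],[-1,2,-5,0,0,0,0],[-1,2,-5,0,0,0,0],[-1,2,-5,0,0,0,0],[-1,1,-2,0,0,0,0],[-1,0,0,10,0,0,0],[-1,0,0,20,0,0,0],[-1,0,0,25,0,0,0],[-1,0,0,25,0,0,0],[-1,0,0,25,0,0,0],[-1,0,0,15,0,0,0],[-1,0,0,0,0,0,0],[-1,0,0,0,0,0,0]]]'
python3 look.py i_w.png
python3 - <<'E'
from h import *
f,s=grab("wrist"); c=proj(f,s,[[.5607,.0238,.19]])[0].astype(int); print(c); x,y=c; crop(f,(x-50,y-35,x+50,y+45),7,"i_c.png")
print(proj(f,s,[[.5607,.0238,.19],[.5607,.0238,.244]])-[x-50,y-35])
f,s=grab("top"); crop(f,(300,160,380,230),8,"i_t.png")
E
```

```text
time: 8.48
ee_pos: [0.5611, 0.0244, 0.3201]
tcp_rot: [-1.569, -0.001, -1.18]
contact_force: [-1.2, -0.3, -0.5]
gripper_width: 0.999
[0.5611 0.0244 0.3201] [-1.5692 -0.0008 -1.18  ] [-1.2055 -0.2613 -0.5272]
0.191 244 tool x mid/half 0.0010498748745663318 0.018751918375871243 tool z -0.017281016922828654 0.017445043022940997
0.21 270 tool x mid/half 0.0007740494961622204 0.016250812095677622 tool z -0.013246684408710489 0.015657778805781664
acorn axis [0.5587 0.0223] off crown [-0.0019 -0.0014]
0.235 382 tool x mid/half 0.0011296489714519857 0.008941352592201265 tool z -0.010264389742931838 0.008049801690820502
tip 37 [0.5608 0.0233 0.2431] zmax 0.24524660715041344
crown fit ((560.5648193359375, 23.627906799316406), 45.01422119140625)
[322 197]
[[50.42923319 35.12097144]
 [50.47165075 55.73890598]]
```

View pics/i_c.png

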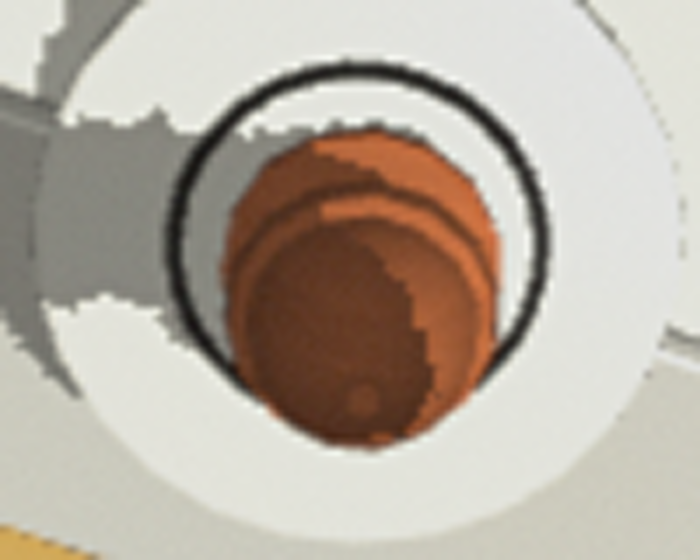

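View pics/i_t.png

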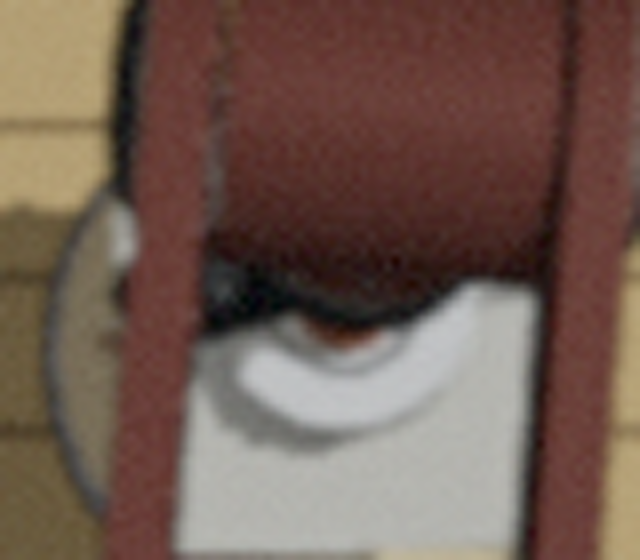

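```bash
python3 -m crank '[[[-1,0,0,15,0,0,0],[-1,0,0,10,0,0,0],[-1,0,0,0,0,0,0],[-1,0,0,0,0,0,0],[-1,0,0,0,0,0,0]]]'; python3 look.py j.png; python3 -c "
from plant import r; print(r.hand_in())"
```

```text
time: 9.05
ee_pos: [0.5609, 0.0244, 0.3445]
tcp_rot: [-1.57, -0.0, -1.18]
contact_force: [-0.1, 0.3, -0.4]
gripper_width: 0.997
[0.5609 0.0244 0.3445] [-1.5704 -0.0002 -1.1801] [-0.119   0.2897 -0.3683]
0.191 203 tool x mid/half 0.0015543991742008548 0.018781103938651372 tool z -0.006413725532515865 0.01750594353853552
0.21 237 tool x mid/half 0.0013156164970498443 0.016465124400327758 tool z -0.017145580057606424 0.015985097454597794
acorn axis [0.5587 0.0226] off crown [-0.0019 -0.0011]
0.235 303 tool x mid/half 0.001218637486578382 0.008970825361358568 tool z -0.010035124405515176 0.007521131364826948
tip 32 [0.5607 0.0233 0.2427] zmax 0.24467462468437848
crown fit ((560.6732788085938, 23.648197174072266), 44.97419357299805)
the job is handed in; nothing more can be done
None
```

The finial stands upright and centred in the ring, and I handed the job in at about 9 s of the 58 s allowed. I lowered the open fingers around it and pushed its collar slowly with one pad, about 26 mm towards the centre. I then backed off, lifted clear and checked.

- **Centring:** the last wrist-camera depth check puts the tip about 0.5 mm from the fitted crown centre. In the enlarged crop taken just before the final rise, the collar sits inside the ring to within about 1 mm sideways.
- **A check that disagreed:** a second fit, on the acorn's side, gave about 2.2 mm off centre. It sees only the camera's side of the acorn and gave a point about 2 mm from the tip reading each time. Both values are inside the 5 mm limit.
- **Upright:** the tip height read 0.245 m, as expected for an upright finial on the 0.190 m crown. I did not measure the tilt directly.
- **Gripper and forces:** the gripper finished about 10 cm above the finial, and the force readings after each move showed only noise. I did not check the force between those readings.
- **Bystanders:** I did not re-measure them, but the gripper never went near any of them.
- **Top camera:** its last view was mostly blocked by the arm, so it confirmed nothing.

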